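# Seat a flat-edged ceramic disc against the alignment bar

## Robot

A 7-joint arm with a two-finger parallel gripper is mounted at the origin on a cart in front of the work surface, level with it; the furniture and walls round the work are solid. World frame = base frame: x ahead of the robot, y to its left, z up, the work surface at z = 0. Lengths are in m, angles in rad, forces in N, time in s.
With the tool pointing down it reaches from about 0.35 to 0.9 m from the base axis. Payload 7.2 kg.
Tool frame: the origin (TCP) lies between the finger pads; the fingertips stand 19 mm ahead of it and the grasp point (between the pads) is the TCP (env.finger_overhang is the distance from the TCP to the fingertips, in m); z points along the fingers, y is the line along which they close (so a half turn about z gives the same grasp; the last joint's range is limited). The gripper opens to 88 mm and grips with 3 to 60 N. Pads are 20 mm wide; open, the fingers measure 115 mm over their backs; the gripper's body (75 mm by 178 mm) begins 61 mm behind the grasp point.
Start: joints at [-1.248, 0.411, -0.013, 1.596, 0.006, 1.134, -0.082], TCP at [0.238, 0.578, 0.242] pointing down, gripper open.
Joint ranges: [-2.95, 2.95], [-0.29, 1.99], [-1.47, 1.44], [0.14, 2.54], [-1.03, 4.17], [0.13, 1.85], [-2.86, 2.86]. Speed limits (rad/s): [2.39, 2.39, 3.01, 3.01, 3.14, 3.14, 3.14].

## Interface

Orientations are given as [roll, pitch, yaw] about the fixed x, y, z axes, in that order (R = Rz(yaw) Ry(pitch) Rx(roll)).
In Python, from station import env gives the robot as it stands. Calls block until the motion is done:
- env.move_to(position, orientation): joint-space move of the TCP to a pose.
- env.line_to(position, frame=None, max_speed=0.15, stop_force=None): straight line of the TCP; frame=None keeps the orientation; max_speed is the mean speed in m/s. With stop_force (N) it stops when the force on the tool has changed by that much, and returns True; else False.
- env.move_j(angles): joint-space move.
- env.command_gripper(opening, newtons=None): opening from 0.0 (shut) to 1.0 (fully open); newtons is the grip in N (None keeps the last); returns when the fingers have stopped.
- env.sleep(seconds).
- env.solve_ik(position, orientation): joint angles nearest the present ones, or None.
- env.snapshot(name): name is "scene" or "top" or "wrist"; returns a dict with "pixels" (384x512x3 uint8, red, green, blue), "K" (3x3 intrinsics, pixels), "xyz" and "rotation" of the camera in the world; the wrist camera has in their place "T_tool_cam" (4x4, takes a point from camera to tool coordinates, whose origin is the TCP and whose axes are the flange's). Camera axes: x right, y down, z forward; pixel columns grow to the right and rows downward; lengths in m; the calibration is good to about 2 mm. A picture is of the moment at which its call begins: read the wrist's pose just before it. There is no depth.
A pose or a line that the arm cannot do raises env.PlanningError and nothing moves.
- env.job_done(): hands the job in; it is judged then, once.
Readings, each from a call of its own:
- env.current_clock(): time.
- env.current_qpos(): joint angles.
- env.current_joint_velocities(): joint speeds.
- env.current_joint_torque(): joint torques, N m.
- env.current_tcp_pos(): TCP position.
- env.current_eef_rot(): TCP orientation.
- env.current_wrist_force(): force on the tool from outside, world axes, zero at the start.
- env.current_wrist_torque(): the same for the moment, N m.
- env.current_gripper_width(): opening from 0.0 (shut) to 1.0 (fully open).
- env.current_grasp_force(): force on a finger pad.
Only numpy, scipy, OpenCV 4.12 (cv2) and the standard library are available. Lean on these libraries where they do the work, as an engineer would, in place of code of your own. Each camera call takes 0.05 s, during which the arm holds its last target. There are 200 camera calls.

## Task

With a fingertip on the white flat-edged disc, turn it in its nest until its flat faces the dark alignment bar, then push it home so that the flat lies flush along the bar, hold it there for a full second with a steady push of about 8 N (6 to 11), and leave it seated. The ceramic is brittle: never press it against the bar with more than 15 N nor push on it with more than 20 N, and do not lift or tip it off its platen. Leave the sample cup, the vial and the tweezers beside the fixture alone.

Things in the scene. Friction and masses are not known exactly. Their poses are not given: they have to be found in the camera images.
- aligner: Alignment fixture, fixed to the desk: bright aluminium plate 170 x 170 x 12 mm. Origin at the centre of its underside; x points to the alignment bar, z up. Two blue fences, 8 mm thick, tops 26 mm above the desk, guide the disc with 1.5 mm play: straight at y = +-61.5 mm (inner faces), then arcs round the nest that end 30 degrees off -x, leaving a 60 mm gap for a finger to reach the rim from -x.
- nest (a point): Point on the top of the sprung platen under the disc (18 mm above the desk, 10.5 mm behind the fixture's centre). The disc's centre starts here; while its flat is turned away from the bar it can shift about 2 mm, or up to 11 mm towards the bar: carry the pressed fingertip in an arc round this point. The platen sinks 0.3 mm per N beyond the first 1 to 3 N, at most 5 mm. Axes as the fixture's.
- bar: Dark steel alignment bar: a rail 12 x 110 x 18 mm high on the plate that carries, on two setting screws, a parallel blade, 8 mm thick and 11 mm high, in front of it (towards -x), tops level with the disc's face. Origin under the rail's centre, axes as the fixture's. The blade is rigidly set, but at a setting that differs each time and is not measured: find it by feel.
- bar_face (a point): Middle of the blade's working face at its nominal setting, 55.4 mm from the fixture's centre, 25 mm above the desk; the real face stands up to 5 mm nearer the disc or farther. Axes as the fixture's (x points from the disc into the bar, y along the bar).
- disc: Loose white brittle ceramic disc, 120 mm in diameter, with one straight edge (flat) 46 mm long, 55.4 mm from the centre; 10 mm thick on 2 mm glide studs, about 0.24 kg. Origin under its centre, z up, x to the middle of the flat. A blue line on the face runs along the flat 6 mm inside it; a blue dot marks the centre. Rigid against the bar: force rises steeply.
- disc_face (a point): Centre of the disc's top face (12 mm above its underside, 30 mm above the desk). The disc slides easily on platen, fences and bar (friction about 0.05), but a fingertip pressed on this face with 5 to 10 N drags it along, slipping by about a third. Press 30 to 40 mm from the centre to turn it; beyond 42 mm it may tip.
- flat_mid (a point): Middle of the disc's flat, 7 mm above the disc's underside. Once the flat faces the bar to within about 15 degrees, a push on the rim opposite the flat (through the gap between the fences, towards the bar) slides the disc home and turns it flush.
- cup: Bystander: white sample cup with a blue ring, 45 mm in diameter, 24 mm high, beside the fixture; origin at the centre of its underside.
- vial: Bystander: small upright glass vial with black cap, 15 mm in diameter, 51 mm high, beside the fixture; origin at the centre of its underside.
- tweezers: Bystander: flat steel tweezers, 10 x 122 x 11 mm, lying beside the fixture along its own y; origin at the centre of its underside.

How it is judged:
On the way, in this order (a step that is already met when the one before it is completed fails the run):
1. with a finger on it, the disc has been turned in its nest until its flat faces the bar to within about 17 degrees (x of flat_mid in the frame of bar_face above -0.02 m and y of flat_mid in the frame of bar_face between -0.0165 and 0.0165 m and contact force between the fingers and disc above 0.5 N), for 0.1 s.
2. the flat lies flush along the bar (gap under 1.5 mm, square to within 1.7 degrees) and is held pressed against it with 5.5 to 11.5 N (angle between the x axis of disc and the x axis of bar, either way round below 0.03 rad and x of blade_c0 in the frame of disc between 0.05 and 0.0609 m and contact force between disc and bar between 5.5 and 11.5 N), for 0.5 s.
At the end, for the whole second after the job is handed in: The disc lies level on the platen, at rest, its flat flush along the bar: within 1.5 mm of the blade's face, parallel to it within 1.7 degrees, and the flat's middle within 6 mm of the bar's middle (angle between the x axis of disc and the x axis of bar, either way round below 0.03 rad and x of blade_c0 in the frame of disc between 0.05 and 0.0609 m and y of flat_mid in the frame of bar_face between -0.006 and 0.006 m and angle between disc's own z axis and vertical below 0.03 rad and z of disc in the frame of aligner below 0.0195 m and linear speed of disc below 0.01 m/s); the robot touches nothing.
It fails at once if the fingers push on the disc with more than 20 N (contact force between the fingers and disc above 20 N).
It fails at once if the disc is pressed on the bar with more than 15 N (contact force between disc and bar above 15 N).
It fails at once if the disc is lifted or tipped off its platen (z of disc in the frame of aligner above 0.024 m or angle between disc's own z axis and vertical above 0.12 rad).
It fails at once if the sample cup, vial or tweezers are moved by more than 10 mm (distance of any of cup, vial, tweezers from where it was at the start of the episode above 0.01 m).
It also fails if it takes over 58 s, if anything falls off the work surface, if the arm or the gripper's body presses on something with over 40 N, if the wrist force passes 120 N, or if a joint passes its speed limit or range.

## Working session

There is one attempt and no reset: what is moved stays moved. The work goes in short steps, each a Python script; the robot and the scene stay as the last script left them, time stands still between calls to the robot, and variables do not carry over. Pictures are saved under pics/ and viewed, at most 10 in all, crops included, and the job is handed in when it is done.

```bash
ls; mkdir -p pics; python3 - <<'E'
from station import env
import cv2,numpy as np
for n in("scene","top"):
    s=env.snapshot(n);cv2.imwrite(f"pics/{n}0.png",s["pixels"][:,:,::-1]);print(n,s["K"],s["xyz"],s["rotation"])
    np.savez(f"{n}0.npz",**s)
print(env.current_clock(),env.current_eef_rot(),env.current_wrist_force(),env.finger_overhang)
E
```

```text
pics
scene [[455.89930523   0.         259.15398013]
 [  0.         455.89930523 195.58998176]
 [  0.           0.           1.        ]] [ 0.23643255 -0.64157642  0.48563623] [-2.08716497 -0.01385079 -0.4583991 ]
top [[354.49788224   0.         258.51665315]
 [  0.         354.49788224 198.28272423]
 [  0.           0.           1.        ]] [0.51304415 0.05827138 0.90857502] [-3.03226513  0.00495384 -1.59466897]
0.1 [-3.14014924e+00  1.01533223e-04  2.75080989e+00] [-0.05706167 -1.08628678 -0.56933743] 0.019
```

View pics/top0.png

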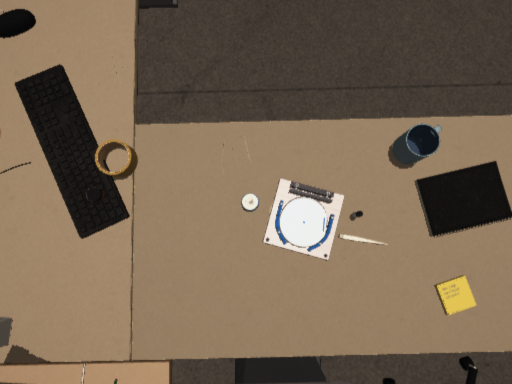

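View pics/scene0.png

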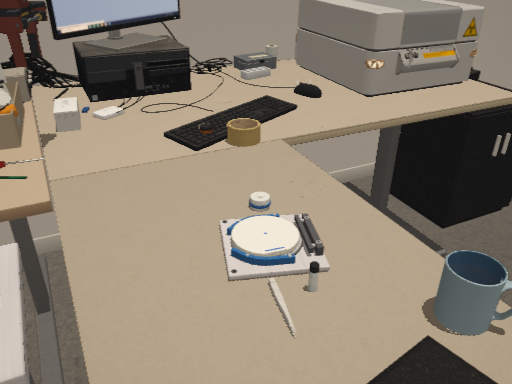

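The top view shows the fixture at (304,219) with the bar on its upper side (311,191), the cup at (250,202), the vial at (357,215) and the tweezers at (363,240). The scene view shows the blue line on the disc face on the vial side, so the flat is turned well away from the bar. Next I'll measure the fixture and zoom in.

```bash
cat > h.py <<'E'
import numpy as np,cv2
from scipy.spatial.transform import Rotation as R
def ray(s,uv,z):
    d=np.c_[np.atleast_2d(uv),np.ones(len(np.atleast_2d(uv)))]@np.linalg.inv(s["K"]).T
    d=d@R.from_euler("xyz",s["rotation"]).as_matrix().T
    return (s["xyz"]+d*((z-s["xyz"][2])/d[:,2:]))[:,:2]
E
python3 - <<'E'
from h import *
s=dict(np.load("top0.npz"));im=s["pixels"];hsv=cv2.cvtColor(im,cv2.COLOR_RGB2HSV)
roi=np.zeros(im.shape[:2],np.uint8);roi[170:270,258:350]=1
plate=((hsv[...,1]<40)&(hsv[...,2]>140)|(hsv[...,0]>95)&(hsv[...,0]<125)&(hsv[...,1]>100))&(roi>0)
plate=cv2.morphologyEx(plate.astype(np.uint8),cv2.MORPH_OPEN,np.ones((3,3)))
c=max(cv2.findContours(plate,0,2)[0],key=cv2.contourArea)
box=cv2.boxPoints(cv2.minAreaRect(c));w=ray(s,box,.012);print(box,w,w.mean(0),np.linalg.norm(np.roll(w,1,0)-w,axis=1))
e=np.roll(w,-1,0)-w;print(np.degrees(np.arctan2(e[:,1],e[:,0])))
x=cv2.resize(im[160:280,230:400],None,fx=4.5,fy=4.5,interpolation=cv2.INTER_CUBIC)
cv2.imwrite("pics/topz.png",x[:,:,::-1])
print(ray(s,[[250,202]],.024),ray(s,[[357,215]],.05),ray(s,[[341,236],[387,244]],.01))
E
```

```text
[[262.4731  241.75545]
 [279.7319  178.11375]
 [344.79453 195.75786]
 [327.53574 259.39954]] [[ 0.50153412  0.05305362]
 [ 0.66212974  0.00483607]
 [ 0.61263703 -0.15915663]
 [ 0.45399022 -0.10811107]] [ 0.55757278 -0.0523445 ] [0.16803118 0.16767793 0.17129838 0.16665671]
[ -16.71196261 -106.79372313  162.16410856   73.56383737]
[[0.60136404 0.08190962]] [[ 0.56084345 -0.17707925]] [[ 0.51118118 -0.14496276]
 [ 0.48847693 -0.25927506]]
```

View pics/topz.png

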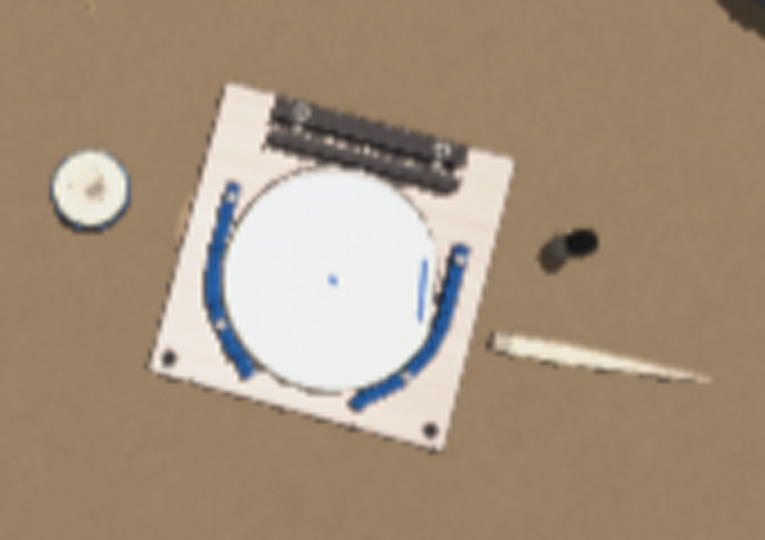

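The zoomed view gives disc centre (333,281) and flat line midpoint (421,290). The flat points right and slightly down, while the bar is up and slightly right, so the disc needs about +78° CCW. I'll move above the fixture and take a close wrist picture.

```bash
cat >> h.py <<'E'
def wsnap(env):
    p=np.array(env.current_tcp_pos());r=R.from_euler("xyz",env.current_eef_rot()).as_matrix()
    s=env.snapshot("wrist");T=np.eye(4);T[:3,:3]=r;T[:3,3]=p;T=T@s["T_tool_cam"]
    return dict(pixels=s["pixels"],K=s["K"],xyz=T[:3,3],rotation=R.from_matrix(T[:3,:3]).as_euler("xyz"))
def force(env,n=5):
    f=[]
    for _ in range(n): f.append(env.current_wrist_force()); env.sleep(.02)
    return np.mean(f,0)
E
python3 - <<'E'
from h import *
from station import env
print(env.solve_ik([.53,-.045,.27],[np.pi,0,2.84]),env.solve_ik([.53,-.045,.27],[np.pi,0,-.30]))
env.command_gripper(0.0,30)
try: env.move_to([.50,-.035,.27],[np.pi,0,2.84])
except env.PlanningError as e: print(e); env.move_to([.50,-.035,.27],[np.pi,0,-.30])
s=wsnap(env);np.savez("w1.npz",**s);cv2.imwrite("pics/w1.png",s["pixels"][:,:,::-1])
print(env.current_clock(),env.current_tcp_pos(),env.current_eef_rot(),env.current_qpos(),s["xyz"])
E
```

```text
[-0.50089731  0.24543644  0.60305325  1.81525724 -0.15315422  1.12746636
  1.42334293] [-0.72201388  0.29538588  0.90004242  1.82642068 -0.25360147  1.14069221
 -1.60677644]
3.8667 [ 0.50018431 -0.03408808  0.26989386] [-3.14154194e+00 -1.31209644e-04  2.84151654e+00] [-0.54279839  0.1815019   0.59819331  1.88253861 -0.1136449   1.11126505
  1.36902501] [ 0.41946216 -0.0095075   0.4127209 ]
```

View pics/w1.png

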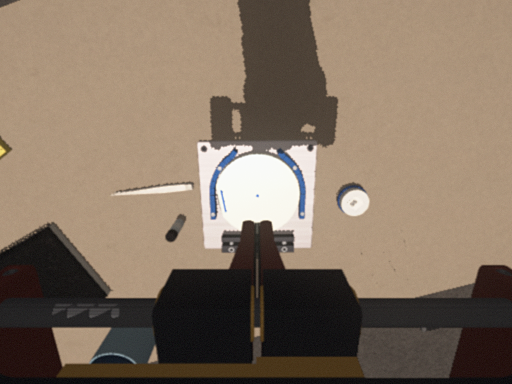

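The wrist view is clear: fixture spans about (198–316, 142–250), blue dot at (257,196), blue line at (223,201), and the bar is at the bottom near (258,242). I'll locate these numerically.

```bash
cat >> h.py <<'E'
def look(s,ref=None):
    im=s["pixels"];hsv=cv2.cvtColor(im,cv2.COLOR_RGB2HSV).astype(int)
    blue=((hsv[...,0]>95)&(hsv[...,0]<130)&(hsv[...,1]>60)&(hsv[...,2]>90)).astype(np.uint8)
    n,l,st,ce=cv2.connectedComponentsWithStats(blue,connectivity=8)
    return hsv,l,st,ce
def line_angle(s,l,i):
    p=np.argwhere(l==i)[:,::-1].astype(float);w=ray(s,p,.030)
    vx,vy,x,y=cv2.fitLine(w.astype(np.float32),2,0,1e-4,1e-4).ravel();return w.mean(0),np.degrees(np.arctan2(vy,vx))
E
python3 - <<'E'
from h import *
s=dict(np.load("w1.npz"));hsv,l,st,ce=look(s)
for i in range(1,len(st)):
    u,v=ce[i]
    if 190<u<325 and 135<v<255 : print(i,st[i],ce[i],ray(s,[ce[i]],.030),line_angle(s,l,i) if st[i][4]>8 else "")
white=((hsv[...,1]<60)&(hsv[...,2]>130))
L=[];Rr=[]
for v in range(160,215,2):
    r=np.where(white[v,190:325])[0]+190;L.append((r[0],v));Rr.append((r[-1]+1,v))
T=[]
for u in range(215,300,3):
    r=np.where(white[130:165,u])[0]+130
    if len(r):T.append((u,r[0]))
for n,q in(("L",L),("R",Rr),("T",T)):
    w=ray(s,np.array(q,float),.012).astype(np.float32);f=cv2.fitLine(w,cv2.DIST_HUBER,0,1e-4,1e-4).ravel();print(n,f,np.degrees(np.arctan(f[1]/f[0])),q[:3],q[-2:])
E
```

```text
1 [219 150  18  19 123] [227.7804878 158.7804878] [[ 0.48574544 -0.07164322]] (array([ 0.48576555, -0.07167597]), np.float32(-62.909756))
2 [278 152  19  16 118] [286.65254237 159.27966102] [[0.51013848 0.00493144]] (array([0.51016636, 0.00494555]), np.float32(32.922413))
3 [210 169  10  45 218] [213.14678899 191.07798165] [[ 0.52361492 -0.10652867]] (array([ 0.52386012, -0.10663684]), np.float32(-23.869133))
4 [294 168  11  45 222] [300.83333333 189.71621622] [[0.55826176 0.01247272]] (array([0.55853633, 0.01242946]), np.float32(-8.853909))
9 [221 191   5  21  30] [223.03333333 200.56666667] [[ 0.54125898 -0.09788495]] (array([ 0.54132057, -0.09789378]), np.float32(-8.119379))
10 [256 195   3   2   5] [257.2 195.4] [[ 0.54820013 -0.04890189]] 
11 [299 214   5   5  14] [300.85714286 216.28571429] [[0.59773953 0.0023106 ]] (array([0.59774207, 0.00231137]), np.float32(35.148518))
12 [211 216   5   3  12] [213.25 217.25] [[ 0.56153558 -0.12006011]] (array([ 0.56153633, -0.12006095]), np.float32(86.34658))
L [ 0.9561589  -0.29284835  0.51017153 -0.12617876] -17.028559 [(np.int64(198), 160), (np.int64(198), 162), (np.int64(198), 164)] [(np.int64(201), 212), (np.int64(201), 214)]
R [ 0.95723045 -0.28932667  0.5606126   0.03705824] -16.817648 [(np.int64(317), 160), (np.int64(317), 162), (np.int64(317), 164)] [(np.int64(314), 212), (np.int64(314), 214)]
T [ 0.33649394  0.9416856   0.4893039  -0.02030441] 70.33658 [(215, np.int64(149)), (218, np.int64(149)), (221, np.int64(146))] [(296, np.int64(145)), (299, np.int64(146))]
```

```bash
cat >> h.py <<'E'
YAW=np.radians(-16.9);U=np.array([np.cos(YAW),np.sin(YAW)]);N=np.array([-U[1],U[0]]);NEST=np.array([.5480,-.0484])
RPY=[np.pi,0,np.pi+YAW]
def fx(x,y): return NEST+x*U+y*N      # fixture axes about the nest -> world
def stroke(env,a0,a1,r=.034,target=7.):
    P=lambda a,z: np.r_[fx(r*np.cos(np.radians(a)),r*np.sin(np.radians(a))),z]
    env.move_to(P(a0,.060),RPY); env.sleep(.2); f0=force(env)
    print("hit",env.line_to(P(a0,.042),max_speed=.015,stop_force=4.))
    z=env.current_tcp_pos()[2]
    for _ in range(4):
        d=(force(env,3)-f0)[2]; print("z %.4f F %.1f"%(z,d))
        if abs(d-target)<1: break
        z-=np.clip(.0003*(target-d),-.001,.001); env.line_to(P(a0,z),max_speed=.02)
    for a in np.linspace(a0,a1,max(2,int(abs(a1-a0)/10)+1))[1:]:
        env.line_to(P(a,z),max_speed=.04); d=force(env,2)-f0
        print("a %.0f F %s tcpz %.4f"%(a,d.round(1),env.current_tcp_pos()[2]))
        z-=np.clip(.00015*(target-d[2]),-.0004,.0004)
    return P(a1,.075),f0
E
python3 - <<'E'
from h import *
from station import env
p,f0=stroke(env,35,125)
env.line_to(p,max_speed=.1)
env.line_to(np.r_[fx(-.045,0),.27],max_speed=.3)
s=wsnap(env);np.savez("w2.npz",**s)
hsv,l,st,ce=look(s)
for i in range(1,len(st)):
    w=ray(s,[ce[i]],.030)[0]
    if np.linalg.norm(w-NEST)<.058 and st[i][4]<60: print(st[i],w,((w-NEST)@U).round(4),((w-NEST)@N).round(4),line_angle(s,l,i) if st[i][4]>8 else "")
print(env.current_clock())
E
```

```text
hit True
z 0.0480 F 6.4
a 45 F [-0.2  0.5  5.3] tcpz 0.0484
a 55 F [0.4 0.9 6.2] tcpz 0.0482
a 65 F [-0.3  0.4  6.2] tcpz 0.0481
a 75 F [ 0.  -0.1  6.1] tcpz 0.0480
a 85 F [-0.5  0.3  7.3] tcpz 0.0479
a 95 F [-0.5  0.2  6.5] tcpz 0.0479
a 105 F [-0.3  0.1  7.3] tcpz 0.0479
a 115 F [-0.7 -0.2  7.2] tcpz 0.0479
a 125 F [-0.6 -0.2  6.6] tcpz 0.0479
[256 191   2   3   5] [ 0.5465338  -0.04855736] -0.0014 -0.0006 
[233 217  10   5  16] [ 0.5781818 -0.0873711] 0.0402 -0.0285 (array([ 0.57818579, -0.08736689]), np.float32(49.533436))
10.175
```

```bash
python3 - <<'E'
from h import *
from station import env
p,f0=stroke(env,65,102)
env.sleep(.2)
env.line_to(p,max_speed=.1)
env.line_to(np.r_[fx(-.11,0),.22],max_speed=.3)
s=wsnap(env);np.savez("w3.npz",**s);cv2.imwrite("pics/w3.png",s["pixels"][:,:,::-1])
hsv,l,st,ce=look(s)
for i in range(1,len(st)):
    w=ray(s,[ce[i]],.030)[0]
    if np.linalg.norm(w-NEST)<.058 and st[i][4]<60: print(st[i],w,((w-NEST)@U).round(4),((w-NEST)@N).round(4),line_angle(s,l,i) if st[i][4]>8 else "")
print(env.current_clock(),s["xyz"])
E
```

```text
hit True
z 0.0480 F 6.4
a 77 F [-0.5  0.3  5.4] tcpz 0.0483
a 90 F [ 0.1 -0.4  5.6] tcpz 0.0482
a 102 F [-0.7 -1.1  6.5] tcpz 0.0480
[256 282   2   1   2] [ 0.59386385 -0.0622535 ] 0.0479 0.0001 
14.7083 [0.36213711 0.00818538 0.36237715]
```

View pics/w3.png

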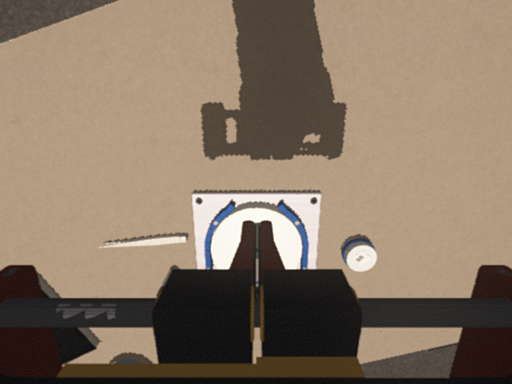

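The fingers hide the flat in this wrist view: only a blue sliver at (256,282) shows between them. I'll use the top camera instead.

```bash
python3 - <<'E'
from h import *
from station import env
s=env.snapshot("top");np.savez("top1.npz",**s)
x=cv2.resize(s["pixels"][160:280,230:400],None,fx=4.5,fy=4.5,interpolation=cv2.INTER_CUBIC);cv2.imwrite("pics/top1.png",x[:,:,::-1])
hsv,l,st,ce=look(s)
for i in range(1,len(st)):
    w=ray(s,[ce[i]],.030)[0]
    if np.linalg.norm(w-NEST)<.058: print(st[i],w,((w-NEST)@U).round(4),((w-NEST)@N).round(4),line_angle(s,l,i) if st[i][4]>4 else "")
E
```

```text
[304 202   5   2   5] [ 0.59587   -0.0575403] 0.0485 0.0052 (array([ 0.59587022, -0.05753978]), np.float32(71.31958))
[310 204   6   2   6] [ 0.5907331  -0.07350528] 0.0482 -0.0116 (array([ 0.59073333, -0.07350461]), np.float32(73.80692))
[303 222   1   2   2] [ 0.54663629 -0.04822554] -0.0014 -0.0002
```

View pics/top1.png

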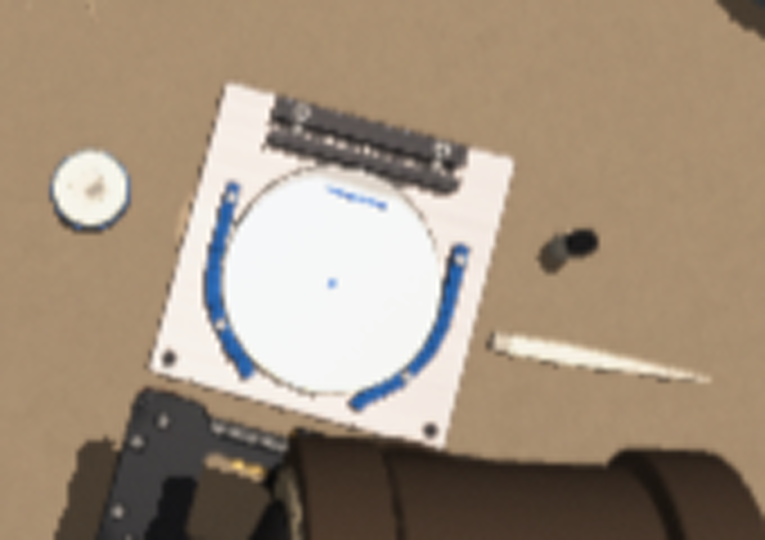

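The top view shows the line from about (328,188) to (387,207), parallel to the bar to within about 2°, and the dot at (332,283). The disc is turned, so now I'll push on the rim through the gap.

```bash
cat > push.py <<'E'
from h import *
from station import env
Z=.0405
P=lambda x,z=Z: np.r_[fx(x,-.0002),z]
env.move_to(P(-.090,.075),RPY); env.line_to(P(-.090),max_speed=.08); env.sleep(.2)
f0=force(env,8); np.save("f0.npy",f0)
hit=env.line_to(P(-.074),max_speed=.03,stop_force=3); print("pre",hit,env.current_tcp_pos()[:2],env.current_clock())
x=(np.array(env.current_tcp_pos()[:2])-NEST)@U
hit=env.line_to(P(-.050),max_speed=.006,stop_force=3)
f=force(env,8)-f0; q=np.array(env.current_tcp_pos()[:2])-NEST
print(hit,"F",(f[:2]@U).round(2),(f[:2]@N).round(2),f[2].round(2),"x",(q@U).round(5),(q@N).round(5),env.current_clock())
E
python3 push.py
```

```text
pre False [ 0.47699302 -0.02715992] 17.0
True F -0.14 0.01 0.21 x -0.0612 -0.00034 19.4167
```

```bash
cat > creep.py <<'E'
from h import *
from station import env
f0=np.load("f0.npy");P=lambda x: np.r_[fx(x,-.0002),.0405]
x=(np.array(env.current_tcp_pos()[:2])-NEST)@U
for k in range(24):
    f=force(env,4)-f0; F=-f[:2]@U; q=np.array(env.current_tcp_pos()[:2])-NEST
    print("cmd %.5f act %.5f F %.2f lat %.2f z %.2f"%(x,q@U,F,f[:2]@N,f[2]))
    if F>7.2: break
    x+=np.clip((8-F)*.00003,.00005,.0002); env.line_to(P(x),max_speed=.01)
print(env.current_clock())
E
python3 creep.py
```

```text
cmd -0.06120 act -0.06126 F 0.31 lat -0.03 z -0.06
cmd -0.06100 act -0.06101 F 0.53 lat -0.64 z 0.28
cmd -0.06080 act -0.06079 F 0.27 lat 0.25 z 0.15
cmd -0.06060 act -0.06067 F 1.01 lat -0.52 z -0.13
cmd -0.06040 act -0.06062 F 0.95 lat 0.14 z 0.14
cmd -0.06020 act -0.06053 F 2.49 lat 0.02 z 1.02
cmd -0.06003 act -0.06052 F 4.06 lat -0.27 z 1.22
cmd -0.05992 act -0.06046 F 5.49 lat 0.52 z 1.66
cmd -0.05984 act -0.06046 F 5.22 lat 0.33 z 1.52
cmd -0.05976 act -0.06046 F 5.45 lat 0.04 z 1.39
cmd -0.05968 act -0.06041 F 5.51 lat 0.41 z 1.68
cmd -0.05961 act -0.06046 F 5.96 lat 0.10 z 1.31
cmd -0.05955 act -0.06044 F 6.12 lat -0.26 z 1.37
cmd -0.05949 act -0.06045 F 6.48 lat 0.42 z 1.83
cmd -0.05944 act -0.06042 F 6.26 lat 0.39 z 1.34
cmd -0.05939 act -0.06043 F 6.15 lat 0.46 z 1.71
cmd -0.05933 act -0.06044 F 6.54 lat 0.21 z 1.35
cmd -0.05928 act -0.06041 F 6.84 lat 0.77 z 1.27
cmd -0.05923 act -0.06040 F 6.78 lat 0.75 z 1.90
cmd -0.05918 act -0.06042 F 6.89 lat 0.12 z 1.30
cmd -0.05913 act -0.06040 F 7.02 lat 0.22 z 1.68
cmd -0.05908 act -0.06040 F 6.91 lat 0.52 z 1.91
cmd -0.05903 act -0.06042 F 7.24 lat 0.04 z 1.49
26.45
```

```bash
python3 - <<'E'
from h import *
from station import env
f0=np.load("f0.npy");P=lambda x: np.r_[fx(x,-.0002),.0405]
x=-.05888
env.line_to(P(x),max_speed=.01)
for k in range(8):
    f=force(env,10)-f0;F=-f[:2]@U;print(F.round(2),f.round(2))
    if F<7.5: x+=.00006; env.line_to(P(x),max_speed=.01)
    if F>8.8: x-=.00006; env.line_to(P(x),max_speed=.01)
s=env.snapshot("top");np.savez("top2.npz",**s);print(env.current_clock())
c=cv2.resize(s["pixels"][160:280,230:400],None,fx=4.5,fy=4.5,interpolation=cv2.INTER_CUBIC);cv2.imwrite("pics/top2.png",c[:,:,::-1])
hsv,l,st,ce=look(s)
for i in range(1,len(st)):
    w=ray(s,[ce[i]],.030)[0]
    if np.linalg.norm(w-NEST)<.075: print(st[i],((w-NEST)@U).round(4),((w-NEST)@N).round(4),line_angle(s,l,i)[1] if st[i][4]>4 else "")
E
```

```text
7.54 [-7.14  2.46  1.75]
7.51 [-7.06  2.58  1.7 ]
7.72 [-7.28  2.59  1.91]
7.64 [-7.25  2.44  1.72]
7.29 [-6.85  2.56  1.53]
7.31 [-6.94  2.29  1.81]
7.73 [-7.3   2.55  1.88]
7.85 [-7.35  2.82  1.77]
28.5833
[304 197   1   1   1] 0.0607 0.0135 
[306 198   6   2   6] 0.0601 0.0018 73.78177
[281 201   2   2   4] 0.0348 0.0646 
[313 200   3   1   3] 0.0601 -0.0124 
[276 204   6  21  61] 0.0021 0.0642 -12.796009
[331 214   3   3   7] 0.0351 -0.0649 -83.72951
[330 218   3   4  10] 0.0236 -0.065 23.063684
[280 233   2   3   4] -0.0428 0.0455
```

View pics/top2.png

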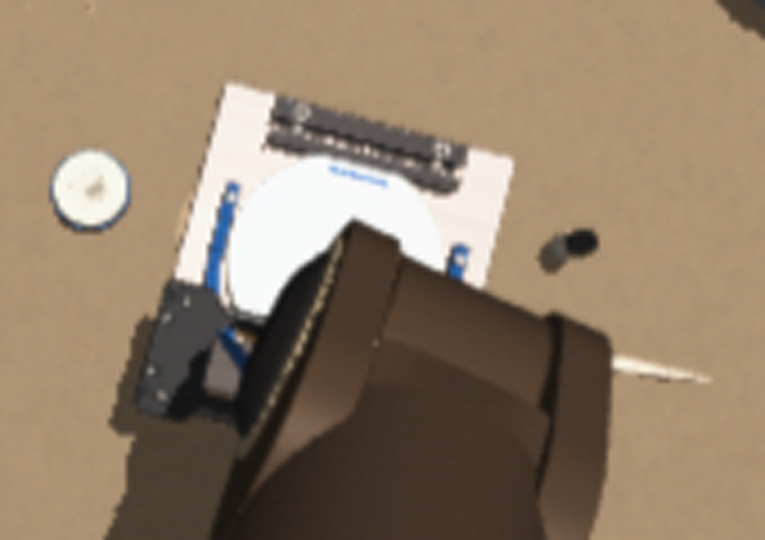

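The picture shows the disc seated at the blade, with the line at (330–387, 168–184). The measured push is centred, with a lateral force of only about 0.3 N, which fits a flush flat. I'll back off gently and check with the arm clear.

```bash
python3 - <<'E'
from h import *
from station import env
P=lambda x,z=.0405: np.r_[fx(x,-.0002),z]
env.line_to(P(-.064),max_speed=.01); env.line_to(P(-.090),max_speed=.05)
env.line_to(P(-.090,.12),max_speed=.15); env.line_to(P(-.16,.2),max_speed=.2)
s=env.snapshot("top");print(env.current_clock())
np.savez("top3.npz",**s)
def ang(s,tag):
    im=s["pixels"].astype(float);b=im[...,2]-im[...,0]   # blueness
    sub=b.copy();m=np.zeros_like(b);m[193:209,296:324]=1
    w=np.where((m>0)&(b>15),b,0);pts=np.argwhere(w>0)[:,::-1].astype(float)
    ww=w[w>0];W=ray(s,pts,.030);c=np.average(W,0,ww);C=np.cov(W.T,aweights=ww);v=np.linalg.eigh(C)[1][:,1]
    print(tag,len(ww),"line mid",((c-NEST)@U).round(4),((c-NEST)@N).round(4),"yaw err deg",(np.degrees(np.arctan(v[1]/v[0]))-90-np.degrees(YAW)).round(2))
for t in("top1","top2","top3"): ang(dict(np.load(t+".npz")),t)
c=cv2.resize(s["pixels"][175:235,260:340],None,fx=9,fy=9,interpolation=cv2.INTER_CUBIC);cv2.imwrite("pics/top3.png",c[:,:,::-1])
E
```

```text
31.3417
top1 25 line mid 0.0481 -0.0029 yaw err deg -1.43
top2 23 line mid 0.06 0.0005 yaw err deg -0.03
top3 26 line mid 0.0599 0.0003 yaw err deg -0.15
```

View pics/top3.png

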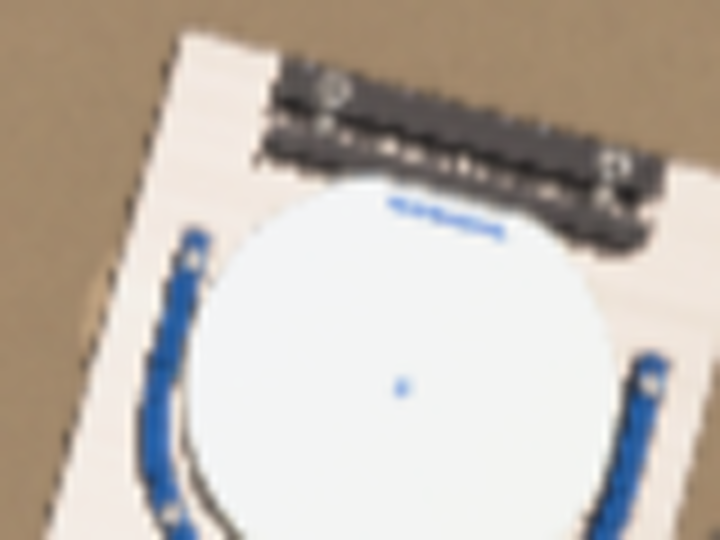

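The picture shows the flat lying along the blade with no visible gap. The measured line is within 0.2° of square and within 0.5 mm of the bar's middle. The push stayed at 7.3–7.9 N for about 2 s, so I'm handing the job in.

```bash
python3 -c "
from station import env
print(env.job_done())"
```

```text
the job is handed in; nothing more can be done
None
```

I handed the job in at about 31 s of the 58 s limit: the disc is turned to the bar, held flush at about 7.5 N for about 2 s, and left seated (about 0.2° off square, within 0.5 mm of the bar's middle by camera), but the judge returned no verdict.

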